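# Lay the breakfast flap: every piece on its own pad

## Robot

A 6-joint arm with a two-finger parallel gripper is mounted at the origin on the work surface. World frame = base frame: x ahead of the robot, y to its left, z up, the work surface at z = 0. Lengths are in m, angles in rad, forces in N, time in s.
With the tool pointing down it reaches from about 0.4 to 0.925 m from the base axis. Payload 12.5 kg.
Tool frame: the origin (TCP) lies on the mounting face of the last link; the fingertips stand 190 mm ahead of it and the grasp point (between the pads) lies 171 mm ahead of it; x points along the fingers, z is the direction in which the jaws open and shut, and the axes are right-handed (so a half turn about x gives the same grasp; the last joint's range is limited). The gripper opens to 95 mm and grips with 3 to 60 N. Pads are 20 mm wide; open, the fingers measure 119 mm over their backs; the gripper's body (75 mm by 180 mm) begins 59 mm behind the grasp point.
Start: joints at [-0.106, 0.491, 1.559, -0, 1.092, -0.106], TCP at [0.625, 0, 0.405] pointing down, gripper open.
Joint ranges: [-3.1, 3.1], [-0.84, 2.19], [0.05, 2.79], [-1.13, 4.28], [0.06, 2.93], [-2.69, 2.69]. Speed limits (rad/s): [2.22, 2.22, 2.79, 3.14, 3.14, 3.14].

## Interface

Orientations are given as a 3x3 rotation matrix whose columns are the frame's x, y, z axes.
In Python, from plant import movep, servo_line, move_j, move_gripper, pause, inverse_kinematics, read_camera, camera_params, Unreachable, job_done, regions_of, mark_of, get_clock, get_qpos, get_dq, get_joint_torque, get_tcp_pos, get_eef_rot, get_ft_force, get_moment, get_opening gives the robot as it stands. Calls block until the motion is done:
- movep(position, orientation): joint-space move of the TCP to a pose.
- servo_line(position, feed=0.15, rotation=None, guard=None): straight line of the TCP; rotation=None keeps the orientation; feed is the mean speed in m/s. With guard (N) it stops when the force on the tool has changed by that much, and returns True; else False.
- move_j(angles): joint-space move.
- move_gripper(opening, effort=None): finger opening in m; effort is the grip in N (None keeps the last); returns when the fingers have stopped.
- pause(seconds).
- inverse_kinematics(position, orientation): joint angles nearest the present ones, or None.
- read_camera(name): name is "scene" or "side" or "wrist"; returns (picture, depth): 384x512x3 uint8, red, green, blue; 384x512 float32, m along the optical axis (not along the pixel's ray), 0 where there is no reading.
- camera_params(name): a dict with "fov_y" (degrees; the focal length in pixels is half the picture's height over the tangent of half this angle, whatever the lens; pixels are square), "cx", "cy" (the principal point, pixels), "D" ([k1, k2, p1, p2, k3] as OpenCV has them; the pictures are not rectified), "camera_from_world" (4x4, takes a point from world to camera coordinates); the wrist camera has in their place "tool_from_camera" (4x4, takes a point from camera to tool coordinates, whose origin is the TCP and whose axes are the tool frame's). Camera axes: x right, y up, looking along -z (the intrinsics and any distortion apply to the point x, -y, -z); pixel columns grow to the right and rows downward; lengths in m; the calibration is good to about 2 mm. A picture is of the moment at which its call begins: read the wrist's pose just before it. camera_params takes no time and is no camera call.
A pose or a line that the arm cannot do raises Unreachable and nothing moves.
- job_done(): hands the job in, once; it reports no verdict.
Trained networks look in the newest picture that a camera, given by its name, has taken for a name from the list of things; names that differ only in an ending like _2 or _b are one class to them, and where a whole thing is asked for, a point or a joint stands for the part that bears it (a point fixed in the world has none). Each returns a list of dicts, best first, with "p" (0 to 1); they miss things now and then, are a little off and sometimes report something else, mostly with a low value. They report only what shows in the picture. A call takes as long as a camera call. They do not tell look-alikes from the thing itself.
- regions_of(target, camera): "pixels" (384x512 bool, what is visible of it) and "location" ([column, row] as shares, 0 to 1, of the picture: columns of its width, rows of its height, amid what is visible of it).
- mark_of(target, camera): "location" ([column, row] as shares, 0 to 1, of the picture: columns of its width, rows of its height: a listed point, or the origin of a listed thing).
Readings, each from a call of its own:
- get_clock(): time.
- get_qpos(): joint angles.
- get_dq(): joint speeds.
- get_joint_torque(): joint torques, N m.
- get_tcp_pos(): TCP position.
- get_eef_rot(): TCP orientation.
- get_ft_force(): force on the tool from outside, world axes, zero at the start.
- get_moment(): the same for the moment, N m.
- get_opening(): finger opening in m.
Only numpy, scipy, OpenCV 4.12 (cv2) and the standard library are available. Lean on these libraries where they do the work, as an engineer would, in place of code of your own. Each camera call takes 0.05 s, during which the arm holds its last target. There are 200 camera calls.

## Task

Lay the breakfast flap: stand the green egg cup, the amber preserve pot and the blue ramekin upright and centred on the pads that match them (small green round, orange square, larger blue round), and lay the teaspoon along the long grey pad, either way round. Turn the pot square with its pad's outline. Do not drop or tip over the egg cup, pot or ramekin, and leave the coffee cup and the salt shaker where they stand.

Things in the scene. Friction and masses are not known exactly. Their poses are not given: they have to be found in the camera images.
- egg_cup: green hard-silicone egg cup, loose, 58 mm tall: foot disc 44 mm across, narrow stem, open cup 50 mm across with upright sides from 36 mm up to the rim at 58 mm (hold it there). Origin: centre of the underside of its foot; z up along its axis. Round, so its yaw means nothing. About 70 g.
- preserve_pot: closed square preserve pot of amber glass, loose: body 56 x 56 mm and 50 mm tall, with a round brass lid 50 mm across on top, 68 mm tall in all. Origin: centre of its underside; x and y square to its flat sides, z up. About 220 g.
- ramekin: blue ceramic ramekin, loose: round, open, straight-sided, 62 to 65 mm across (fine ribs are only drawn; the solid wall is 62 mm), 42 mm tall, wall 4 mm. Origin: centre of its underside, z up. Its yaw means nothing. About 160 g.
- teaspoon: dark brushed-steel teaspoon lying flat, loose, 143 mm long: straight handle 9 mm wide and 6 mm thick running from 72 mm behind to 28 mm ahead of the origin, then a round bowl 33 mm across and 9 mm high centred 54 mm ahead. Handle and bowl both touch what they lie on. Origin: mid-length, on the underside, under the handle (within about 25 mm of its centre of mass, which lies towards the bowl); x along it towards the bowl, z up. About 35 g.
- egg_cup_pad: the egg cup's pad: small round green pad fixed to the flap, 72 mm across, 3 mm thick, with a pale ring outline 49 mm across. Origin: centre of its underside; its top is 3 mm above the flap.
- pot_pad: the preserve pot's pad: square orange pad fixed to the flap, 84 x 84 mm, 3 mm thick, with a pale square outline of 62 mm. Origin: centre of its underside; x and y square to its sides.
- ramekin_pad: the ramekin's pad: larger round blue pad fixed to the flap, 90 mm across, 3 mm thick, with a pale ring outline 67 mm across. Origin: centre of its underside.
- spoon_pad: the teaspoon's pad: long dark grey pad fixed to the flap, 172 x 60 mm, 3 mm thick, with a pale oblong outline of 152 x 40 mm. Origin: centre of its underside; x along its length. The spoon may lie either way round on it.
- coffee_cup: bystander, to be left alone: white ceramic coffee cup, loose, 58 mm tall, 64 mm across, with a handle reaching 50 mm from its axis towards its own +y. Origin: centre of its underside.
- salt_shaker: bystander, to be left alone: slim white salt shaker with a steel top, loose, 64 mm tall, 40 mm across. Origin: centre of its underside.
Mind the look-alikes: they are no part of the job. Of the things shaped like the teaspoon, the steel one is meant.

How it is judged:
At the end, for the whole second after the job is handed in: Each of the four things rests, released, still and level (0.1 rad), on its own pad: origin within 12 mm of the pad's centre and 1 to 7 mm above its underside; spoon along its pad within 0.22 rad, either way round; pot square with its pad within 0.22 rad (any quarter turn) (horizontal distance between egg_cup and egg_cup_pad below 0.012 m and z of egg_cup in the frame of egg_cup_pad between 0.001 and 0.007 m and angle between each of egg_cup, preserve_pot, ramekin, teaspoon's own z axis and vertical below 0.1 rad and linear speed of each of egg_cup, preserve_pot, ramekin, teaspoon below 0.02 m/s and angular speed of each of egg_cup, preserve_pot, ramekin, teaspoon below 0.2 rad/s and contact force between each of egg_cup, preserve_pot, ramekin, teaspoon and the fingers below 0.05 N and horizontal distance between preserve_pot and pot_pad below 0.012 m and z of preserve_pot in the frame of pot_pad between 0.001 and 0.007 m and horizontal distance between ramekin and ramekin_pad below 0.012 m and z of ramekin in the frame of ramekin_pad between 0.001 and 0.007 m and horizontal distance between teaspoon and spoon_pad below 0.012 m and z of teaspoon in the frame of spoon_pad between 0.001 and 0.007 m and angle between the x axis of teaspoon and the x axis of spoon_pad, either way round below 0.22 rad and (angle between the x axis of preserve_pot and the x axis of pot_pad, either way round below 0.22 rad or angle between the x axis of preserve_pot and the y axis of pot_pad, either way round below 0.22 rad)); the robot touches nothing.
It fails at once if the egg cup, the pot or the ramekin is dropped (moves faster than 0.5 m/s while out of the fingers) ((contact force between egg_cup and the fingers below 0.01 N and linear speed of egg_cup above 0.5 m/s) or (contact force between preserve_pot and the fingers below 0.01 N and linear speed of preserve_pot above 0.5 m/s) or (contact force between ramekin and the fingers below 0.01 N and linear speed of ramekin above 0.5 m/s)).
It fails at once if the egg cup, the pot or the ramekin is tipped over (by more than 45 degrees) (angle between any of egg_cup, preserve_pot, ramekin's own z axis and vertical above 0.785 rad).
It fails at once if the coffee cup or the salt shaker is pushed more than 20 mm from its place or tipped over (distance of any of coffee_cup, salt_shaker from where it was at the start of the episode above 0.02 m or angle between any of coffee_cup, salt_shaker's own z axis and vertical above 0.6 rad).
It also fails if it takes over 112 s, if anything falls off the work surface, if the arm or the gripper's body presses on something with over 40 N, if the wrist force passes 120 N, or if a joint passes its speed limit or range.

## Working session

There is one attempt and no reset: what is moved stays moved. The work goes in short steps, each a Python script; the robot and the scene stay as the last script left them, time stands still between calls to the robot, and variables do not carry over. Pictures are saved under pics/ and viewed, about 12 in all and at most 16, crops included, and the job is handed in when it is done.

```bash
ls; mkdir -p pics; python3 - <<'E'
from plant import *
import cv2
for c in ("scene","side","wrist"):
    im,d=read_camera(c); cv2.imwrite(f"pics/{c}0.png",im[:,:,::-1])
    print(c,camera_params(c), (d>0).mean())
print(get_clock())
E
```

```text
pics
scene {'fov_y': 54.753739003799204, 'cx': 255.28752791995882, 'cy': 190.96116064300142, 'D': array([-0.03538389,  0.        ,  0.        ,  0.        ,  0.        ]), 'camera_from_world': array([[ 0.62268203,  0.78245743,  0.00523991, -0.27337558],
       [-0.48870149,  0.38366282,  0.78356473,  0.23924929],
       [ 0.61109569, -0.49047243,  0.62128806, -1.36251199],
       [ 0.        ,  0.        ,  0.        ,  1.        ]])} 0.9962005615234375
side {'fov_y': 47.623546264313816, 'cx': 247.02425837653732, 'cy': 182.51214472353718, 'D': array([-0.15642071,  0.        ,  0.        ,  0.        ,  0.        ]), 'camera_from_world': array([[ 0.96851513, -0.2489384 ,  0.00284748, -0.53328982],
       [ 0.12557278,  0.49836337,  0.85782599, -0.05842286],
       [-0.21496491, -0.83045988,  0.51393236, -1.1954277 ],
       [ 0.        ,  0.        ,  0.        ,  1.        ]])} 0.9959259033203125
wrist {'fov_y': 64.36730991245679, 'cx': 254.76976434716252, 'cy': 191.62423250211606, 'D': array([0.01236447, 0.        , 0.        , 0.        , 0.        ]), 'tool_from_camera': array([[ 4.72796226e-04,  2.91762962e-01, -9.56490539e-01,
         1.94618121e-02],
       [ 1.14955764e-04,  9.56490623e-01,  2.91763044e-01,
         8.42393608e-02],
       [ 9.99999882e-01, -2.47898567e-04,  4.18685322e-04,
        -7.02552075e-06],
       [ 0.00000000e+00,  0.00000000e+00,  0.00000000e+00,
         1.00000000e+00]])} 0.9958699544270834
0.15
```

View pics/scene0.png

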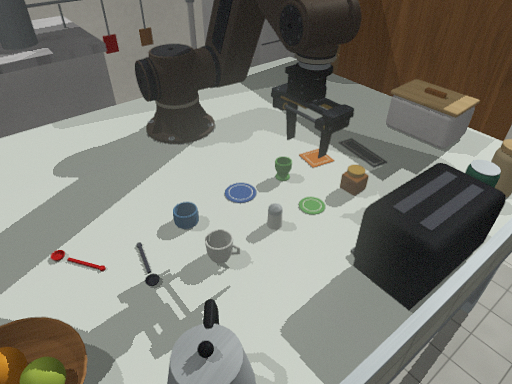

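View pics/side0.png

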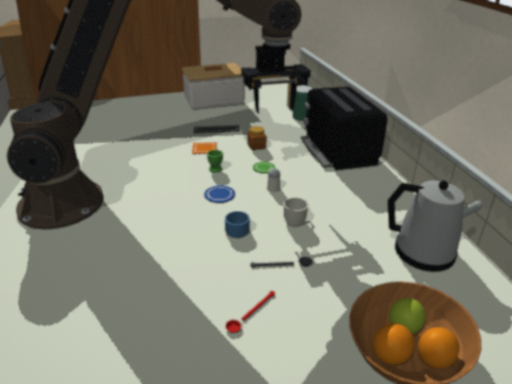

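View pics/wrist0.png

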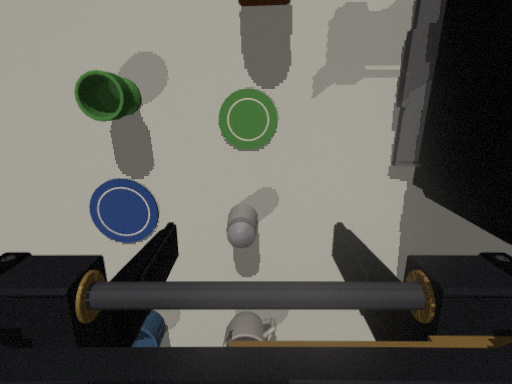

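The scene picture shows these at (column, row):
- Egg cup (283,168), green pad (312,205), ramekin (186,215), blue pad (240,192).
- Pot (354,180), orange pad (316,157), grey pad (362,152).
- Shaker (275,215), coffee cup (220,247).
- Two spoon-shaped things: dark steel at (147,265) and red at (78,261). The steel one is meant.

Next I'll measure positions from masks and depth.

```bash
cat > h.py <<'E'
from plant import *
import numpy as np, cv2
def K(p):
    f=192/np.tan(np.radians(p["fov_y"])/2); return np.array([[f,0,p["cx"]],[0,f,p["cy"]],[0,0,1]])
def cam2world(c):
    p=camera_params(c)
    if c!="wrist": return np.linalg.inv(p["camera_from_world"])
    T=np.eye(4); T[:3,:3]=get_eef_rot(); T[:3,3]=get_tcp_pos(); return T@p["tool_from_camera"]
def cloud(c):
    "picture and world points per pixel (nan without depth)"
    T=cam2world(c); im,d=read_camera(c); p=camera_params(c)
    u,v=np.meshgrid(np.arange(512.),np.arange(384.))
    n=cv2.undistortPoints(np.stack([u,v],-1).reshape(-1,1,2),K(p),p["D"]).reshape(384,512,2)
    d=np.where(d>0,d,np.nan).astype(float)
    P=np.stack([n[...,0]*d,-n[...,1]*d,-d],-1)@T[:3,:3].T+T[:3,3]
    return im,P
def circ(q):
    A=np.c_[2*q,np.ones(len(q))]; s=np.linalg.lstsq(A,(q**2).sum(1),rcond=None)[0]
    return s[:2],np.sqrt(s[2]+s[:2]@s[:2])
def rect(q):
    (cx,cy),(w,h),a=cv2.minAreaRect((q*1000).astype(np.float32))
    if w<h: w,h,a=h,w,a+90
    return np.array([cx,cy])/1000,(w,h),np.radians((a+90)%180-90)
E
cat > m.py <<'E'
from h import *
import sys
names="egg_cup preserve_pot ramekin teaspoon egg_cup_pad pot_pad ramekin_pad spoon_pad coffee_cup salt_shaker".split()
np.set_printoptions(precision=4,suppress=True)
for c in sys.argv[1:]:
    im,P=cloud(c)
    for n in names:
        for r in regions_of(n,c)[:2]:
            if r["p"]<.3: continue
            q=P[r["pixels"]]; q=q[np.isfinite(q).all(1)]
            if len(q)<10: continue
            z=np.percentile(q[:,2],[2,50,98]); t=q[q[:,2]>z[2]-.008] if z[2]>.03 else q
            cc,R=circ(t[:,:2]); rr=rect(t[:,:2])
            print(c,n,round(r["p"],2),len(q),"loc",np.array(r["location"])*[512,384],"z",z,"med",np.median(t[:,:2],0),"circ",cc,round(R,4),"rect",rr[0],np.round(rr[1],1),round(rr[2],3))
print(get_eef_rot(),get_clock())
E
python3 m.py scene side wrist
```

```text
scene egg_cup 0.85 358 loc [280.576 165.312] z [0.0016 0.0424 0.0599] med [0.4651 0.0828] circ [0.4658 0.0827] 0.023 rect [0.4642 0.0832] [50.9 46.8] -0.728
scene preserve_pot 0.8 586 loc [353.6896 179.2128] z [0.0042 0.044  0.0681] med [0.6358 0.2013] circ [0.6355 0.2031] 0.0179 rect [0.6349 0.205 ] [47.5 44.4] -1.295
scene ramekin 0.65 608 loc [182.3232 214.8864] z [0.0014 0.0256 0.0437] med [ 0.4624 -0.2446] circ [ 0.4594 -0.244 ] 0.0289 rect [ 0.459  -0.2437] [61.1 60.7] -1.271
scene ramekin 0.61 307 loc [314.4192 161.2032] z [-0.0005  0.0027  0.0065] med [0.4641 0.2283] circ [0.5334 0.1324] 0.1293 rect [0.5631 0.1474] [377.4 102.9] -0.701
scene teaspoon 0.81 299 loc [ 71.4752 259.584 ] z [-0.0008  0.0053  0.0094] med [ 0.4088 -0.5236] circ [ 0.4193 -0.5142] 0.0465 rect [ 0.42   -0.5121] [152.8  31.7] 0.687
scene teaspoon 0.66 498 loc [361.6256 153.216 ] z [-0.0013  0.0015  0.0039] med [0.5359 0.38  ] circ [0.528  0.3807] 0.0526 rect [0.5253 0.3819] [174.1  65.7] -0.142
scene egg_cup_pad 0.54 351 loc [312.8832 203.7888] z [0.0013 0.004  0.0064] med [0.6177 0.0553] circ [0.6168 0.
[... 3748 characters left out ...]
0021 0.0038 0.0053] med [ 0.4505 -0.0576] circ [ 0.4504 -0.0588] 0.0315 rect [ 0.4498 -0.0591] [89.1 87.8] 1.089
wrist spoon_pad 0.51 302 loc [262.912   0.   ] z [0.0001 0.0137 0.0245] med [0.6324 0.1819] circ [0.6313 0.246 ] 0.0658 rect [0.6332 0.1832] [56.3  7. ] -0.037
wrist coffee_cup 0.94 1219 loc [247.808  325.7856] z [0.0015 0.0389 0.0595] med [ 0.6108 -0.2122] circ [ 0.5988 -0.0981] 0.1169 rect [ 0.6305 -0.1074] [255.2  53.8] 1.401
wrist salt_shaker 0.86 1178 loc [242.7904 225.792 ] z [0.001  0.0572 0.0654] med [ 0.6079 -0.0657] circ [ 0.6078 -0.0675] 0.0117 rect [ 0.6075 -0.068 ] [32.7 32.6] -1.289
[[ 0.0001  0.      1.    ]
 [-0.      1.     -0.    ]
 [-1.     -0.      0.0001]] 1.8
```

Fixed cameras and wrist disagree by about 4 mm in y. I'll take close wrist views of both ends, plus one view at a quarter turn to find out which is biased.

```bash
cat > v.py <<'E'
from h import *
np.set_printoptions(precision=4,suppress=True)
def Rdown(a):  # a: world yaw of the jaw axis (tool z)
    z=np.array([np.cos(a),np.sin(a),0]); x=np.array([0,0,-1.]); return np.stack([x,np.cross(z,x),z],1)
if __name__=="__main__":
    def rep(tag,names):
        im,P=cloud("wrist"); cv2.imwrite(f"pics/{tag}.png",im[:,:,::-1]); np.save(f"{tag}.npy",P)
        for n in names:
            for r in regions_of(n,"wrist")[:1]:
                q=P[r["pixels"]]; q=q[np.isfinite(q).all(1)]; z=np.percentile(q[:,2],[2,50,98])
                t=q[q[:,2]>z[2]-.008] if z[2]>.03 else q
                cc,R=circ(t[:,:2]); rr=rect(t[:,:2])
                print(tag,n,round(r["p"],2),len(q),"z",z,"circ",cc,round(R,4),"rect",rr[0],np.round(rr[1],1),round(rr[2],3))
    print(Rdown(0))
    movep([.52,.05,.405],Rdown(np.pi/2)); print(get_qpos())
    rep("q1",["egg_cup","egg_cup_pad","ramekin_pad","salt_shaker"])
    movep([.54,.22,.405],Rdown(0)); rep("q2",["egg_cup","preserve_pot","pot_pad","spoon_pad"])
    movep([.53,-.42,.405],Rdown(0)); rep("q3",["ramekin","coffee_cup","teaspoon"])
    print(get_clock())
E
python3 v.py; python3 -c "
import cv2,numpy as np
cv2.imwrite('pics/q23.png',np.hstack([cv2.imread('pics/q2.png'),cv2.imread('pics/q3.png')])[:,::1]) if 0 else cv2.imwrite('pics/q23.png',cv2.resize(np.vstack([cv2.imread('pics/q2.png')[:300],cv2.imread('pics/q3.png')[:300]]),None,fx=1,fy=1))"
```

```text
[[ 0. -0.  1.]
 [ 0.  1.  0.]
 [-1.  0.  0.]]
[-0.0308  0.3456  1.8073 -0.      0.9884 -1.6002]
q1 egg_cup 0.84 1769 z [0.0251 0.032  0.0594] circ [0.4655 0.0859] 0.0225 rect [0.4651 0.0865] [48.6 48.4] -1.565
q1 egg_cup_pad 0.9 2021 z [0.0011 0.0034 0.005 ] circ [0.6151 0.0596] 0.0257 rect [0.6157 0.0603] [72.7 70.7] 0.829
q1 ramekin_pad 0.9 4561 z [0.0017 0.0037 0.0054] circ [ 0.4492 -0.0595] 0.0319 rect [ 0.4492 -0.0596] [90.1 88.9] -0.42
q1 salt_shaker 0.64 404 z [0.0018 0.025  0.0609] circ [ 0.5983 -0.0736] 0.0066 rect [ 0.5957 -0.0765] [21.   5.3] -0.855
q2 egg_cup 0.74 1132 z [0.003  0.0318 0.0593] circ [0.466  0.0885] 0.0224 rect [0.4658 0.1004] [47.9 23.7] 0.048
q2 preserve_pot 0.56 2925 z [0.008  0.0672 0.0698] circ [0.6322 0.2108] 0.0177 rect [0.6324 0.2102] [48.9 48.8] 1.249
q2 pot_pad 0.83 4419 z [0.002  0.0036 0.0052] circ [0.4561 0.2425] 0.0341 rect [0.4551 0.2413] [85.5 85.3] -0.191
q2 spoon_pad 0.9 7740 z [0.0016 0.0035 0.0053] circ [0.5286 0.3829] 0.0514 rect [0.5256 0.3875] [174.   61.8] -0.147
q3 ramekin 0.73 2048 z [0.0039 0.0072 0.0433] circ [ 0.4596 -0.2419] 0.0281 rect [ 0.4594 -0.2567] [60.6 30.6] 0.005
q3 coffee_cup 0.91 1858 z [0.004  0.0239 0.0592] circ [ 0.6114 -0.241 ] 0.029 rect [ 0.612  -0.2585] [61.  25.8] 0.017
q3 teaspoon 0.75 369 z [0.0024 0.0066 0.0098] circ [ 0.3565 -0.3796] 0.1486 rect [ 0.4254 -0.505 ] [137.5  15.2] 0.53
7.7667
```

View pics/q23.png

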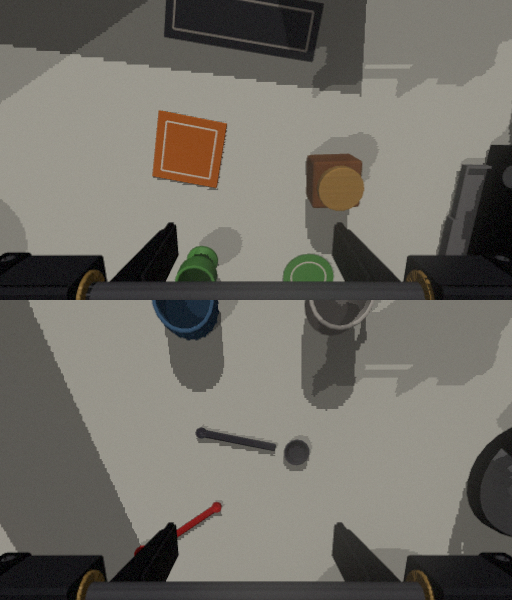

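The top half shows the grey pad (243,25), orange pad (190,150), pot (335,185) and egg cup (197,275). The bottom half shows the steel spoon from (200,433) to (297,452) and the red look-alike at (217,507). The quarter-turn view agrees with the straight one, so I trust the wrist camera. I'll now get the spoon pose and pot yaw from the saved clouds, with an enlarged crop of the spoons.

```bash
python3 - <<'E'
from h import *
P=np.load("q2.npy"); im=cv2.imread("pics/q2.png")
near=(abs(P[...,0]-.633)<.06)&(abs(P[...,1]-.21)<.06)
for lo,hi in((.046,.053),(.006,.052),(.006,.08)):
    q=P[near&(P[...,2]>lo)&(P[...,2]<hi)]
    print(lo,hi,len(q),rect(q[:,:2]))
lid=P[near&(P[...,2]>.063)]; print("lid",len(lid),rect(lid[:,:2]),circ(lid[:,:2]), lid[:,2].mean())
P=np.load("q3.npy"); im3=cv2.imread("pics/q3.png")
g=cv2.cvtColor(im3,cv2.COLOR_BGR2GRAY)
m=np.zeros_like(g,bool); m[125:170,190:315]=1
m&=(g<110)
q=P[m]; q=q[np.isfinite(q).all(1)]; print("spoon",len(q),np.percentile(q[:,2],[2,50,98]),rect(q[:,:2]))
c,_,a=rect(q[:,:2]); u=np.array([np.cos(a),np.sin(a)]); s=(q[:,:2]-c)@u
h=q[s<.02][:,:2]; vx,vy,x0,y0=cv2.fitLine((h).astype(np.float32),cv2.DIST_HUBER,0,.001,.001).ravel()
print("handle line yaw",np.arctan2(vy,vx),s.min(),s.max(), "bowl",circ(q[s>.035][:,:2]), (x0,y0))
# toaster
t=np.load("q2.npy"); k=(t[...,2]>.05)&(t[...,0]>.68)
print("toaster x min by y",[(y,np.round(t[k&(abs(t[...,1]-y)<.02)][:,0].min(),3),np.round(t[k&(abs(t[...,1]-y)<.02)][:,2].max(),3)) for y in (.1,.15,.2,.25,.3) if (k&(abs(t[...,1]-y)<.02)).any()])
A=cv2.resize(im3[100:250,100:340],None,fx=2.5,fy=2.5,interpolation=cv2.INTER_CUBIC)
cv2.imwrite("pics/sp.png",A)
E
```

```text
0.046 0.053 715 (array([0.63289014, 0.21029315]), (55.53313446044922, 55.38330841064453), np.float64(0.02503939010881807))
0.006 0.052 1242 (array([0.63274976, 0.21046443]), (56.06275939941406, 55.521427154541016), np.float64(0.03351318794863811))
0.006 0.08 2912 (array([0.63274976, 0.21046443]), (56.06275939941406, 55.521427154541016), np.float64(0.03351318794863811))
lid 19856 (array([0.61361407, 0.2244361 ]), (96.61128234863281, 55.68414306640625), np.float64(-0.7880039999450635)) (array([0.60945231, 0.22912883]), np.float64(0.02826798183760607)) 0.2883486428358669
spoon 1670 [-0.00060995  0.00505217  0.01005427] (array([ 0.52697528, -0.39599631]), (145.41415405273438, 39.728668212890625), np.float64(-0.11584364583486624))
handle line yaw -0.1964237 -0.07270705331387561 0.07270710434076014 bowl (array([ 0.58239423, -0.4027633 ]), np.float64(0.013409667414194203)) (np.float32(0.5011561), np.float32(-0.3850038))
toaster x min by y [(0.15, np.float64(0.817), np.float64(0.086)), (0.2, np.float64(0.808), np.float64(0.074)), (0.25, np.float64(0.808), np.float64(0.07))]
```

View pics/sp.png

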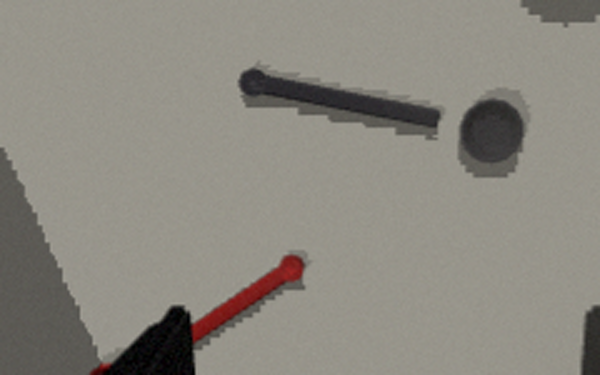

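Confirmed: the dark steel spoon lies at crop (245,80)–(520,130), bowl to the right; the red one at (293,267) is the look-alike. The pot is at yaw 0.03, its pad at −0.19. I'll start with the egg cup.

```bash
cat > pp.py <<'E'
from v import *
G=.171
def T(xy,z): return [xy[0],xy[1],z+G]
def pick(xy,a,h,effort,open_=.095,hover=.13,guard=15):
    move_gripper(open_); movep(T(xy,hover),Rdown(a))
    print("pick guard",servo_line(T(xy,h),feed=.12,guard=guard))
    move_gripper(0.0,effort); print("opening",get_opening(),"t",get_clock())
    servo_line(T(xy,h+.012),feed=.05)
    print("lifted opening",get_opening(),"F",get_ft_force())
def place(xy,a,h,hover=.13,pad=.003,open_=.095):
    p=get_tcp_pos(); servo_line([p[0],p[1],hover+G],feed=.15)
    servo_line(T(xy,hover),feed=.25,rotation=Rdown(a)); print("carry opening",get_opening())
    servo_line(T(xy,h+pad+.006),feed=.12)
    print("touch",servo_line(T(xy,h+pad-.002),feed=.02,guard=4),"h",get_tcp_pos()[2]-G-h)
    pause(.2); move_gripper(open_); pause(.2)
    servo_line(T(xy,hover),feed=.12); print("t",get_clock())
E
python3 - <<'E'
from pp import *
P=np.load("q3.npy"); m=np.zeros(P.shape[:2],bool); m[125:172,190:315]=1
q=P[m&(P[...,2]>.003)]; c,wh,a=rect(q[:,:2]); print(len(q),c,wh,a)
u=np.array([np.cos(a),np.sin(a)]); s=(q[:,:2]-c)@u; b=q[s>.035][:,:2]; hd=q[s<.02][:,:2]
v=cv2.fitLine(hd.astype(np.float32),cv2.DIST_HUBER,0,.001,.001).ravel(); print("handle",v,np.arctan2(v[1],v[0]),"bowl",b.mean(0),"tail",hd[s[s<.02].argmin()])
a0=0.
pick((.466,.0865),0,.048,20)
place((.6154,.060),0,.048)
E
```

```text
1082 [ 0.5304 -0.3922] (149.55320739746094, 31.106088638305664) -0.1119060290051296
handle [ 0.9814 -0.1919  0.5026 -0.3825] -0.19307083 bowl [ 0.5819 -0.3987] tail [ 0.4572 -0.3742]
pick guard False
opening 0.04809372612954505 t 11.5167
lifted opening 0.048252894034647595 F [0.5869 0.766  0.38  ]
carry opening 0.04826607185813873
touch True h 0.002747091542421462
t 16.5667
```

```bash
python3 - <<'E'
from pp import *
pick((.6328,.2104),.03,.030,35)
place((.4555,.2415),-.191,.030)
pick((.4597,-.242),np.pi/2,.026,30)
place((.4497,-.0593),np.pi/2,.026)
movep([.525,-.36,.30],Rdown(0))
im,P=cloud("wrist"); cv2.imwrite("pics/sp2.png",im[:,:,::-1]); np.save("sp2.npy",P)
print(get_clock())
E
```

```text
pick guard False
opening 0.05580273662301375 t 19.1333
lifted opening 0.05573153281141713 F [ 0.0383  0.4367 -2.0275]
carry opening 0.056101719851211575
touch True h 0.0028580350488725814
t 24.6083
pick guard False
opening 0.06143539612280566 t 28.8083
lifted opening 0.06171025076985733 F [-0.0723 -0.6822 -1.7491]
carry opening 0.06171462186365601
touch True h 0.0028947981269230004
t 34.3167
35.55
```

View pics/sp2.png

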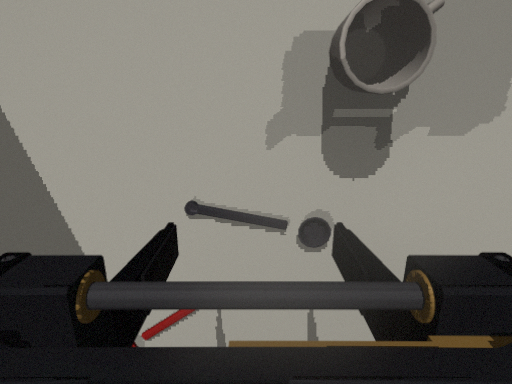

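All three picks went in with the expected openings. This picture shows the steel spoon whole, tail at (188,208) and bowl at (315,233). I'll fit its pose from this view.

```bash
python3 - <<'E'
from pp import *
P=np.load("sp2.npy"); m=np.zeros(P.shape[:2],bool); m[195:252,178:331]=1
m&=(P[...,2]>.003)&(P[...,2]<.014)
b=P[m&(np.arange(512)[None]>296)][:,:2]; hd=P[m&(np.arange(512)[None]<288)][:,:2]
cb,wb,_=rect(b); print("bowl",cb,wb,len(b))
v=cv2.fitLine(hd.astype(np.float32),cv2.DIST_HUBER,0,.001,.001).ravel(); s=(hd-v[2:])@v[:2]
tail=v[2:]+v[:2]*s.min(); print("handle yaw",np.arctan2(v[1],v[0]),"tail",tail,"len",np.ptp(s))
d=cb-tail; yaw=np.arctan2(d[1],d[0]); print("tail-bowl",np.linalg.norm(d),"yaw",yaw)
print("origin", tail+.072*d/np.linalg.norm(d), cb-.054*d/np.linalg.norm(d))
E
```

```text
bowl [ 0.5819 -0.398 ] (31.54877471923828, 31.077106475830078) 737
handle yaw -0.19180924 tail [ 0.4575 -0.373 ] len 0.10014595745373264
tail-bowl 0.12684081129959363 yaw -0.1980477666945922
origin [ 0.5281 -0.3872] [ 0.5289 -0.3873]
```

```bash
python3 - <<'E'
from pp import *
a=-.196; o=np.array([.5286,-.3872]); g=o+.012*np.array([np.cos(a),np.sin(a)])
pick(g,a+np.pi/2,.0205,30,open_=.05)
b=-.147; t=np.array([.5256,.3875])+.012*np.array([np.cos(b),np.sin(b)])
place(t,b+np.pi/2,.0205,open_=.045)
movep([.54,.17,.405],Rdown(0)); im,P=cloud("wrist"); cv2.imwrite("pics/f1.png",im[:,:,::-1]); np.save("f1.npy",P)
movep([.54,-.09,.405],Rdown(0)); im,P=cloud("wrist"); cv2.imwrite("pics/f2.png",im[:,:,::-1]); np.save("f2.npy",P)
cv2.imwrite("pics/f12.png",np.vstack([cv2.imread("pics/f1.png")[:300],cv2.imread("pics/f2.png")[:300]]))
print(get_clock())
E
```

```text
pick guard True
opening 0.008569624256396603 t 39.3917
lifted opening 0.00856272802591586 F [-0.1212 -0.1715 -0.5634]
carry opening 0.008807914762469393
touch True h 0.0019485140726600743
t 47.5167
49.65
```

View pics/f12.png

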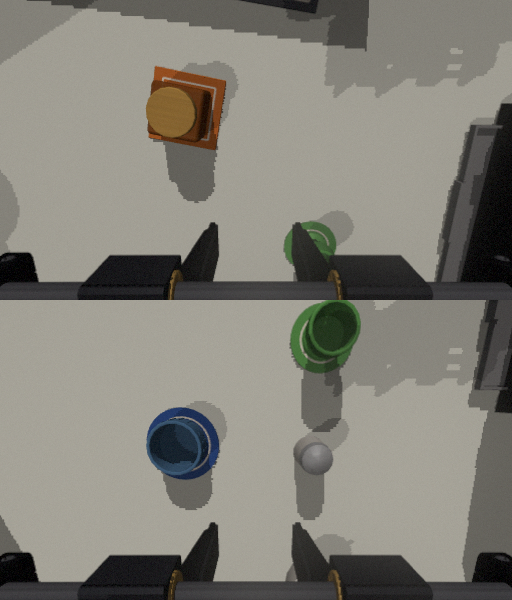

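The top half shows the pot on the orange pad at (180,110). The bottom half shows the egg cup on green at (325,335) and the ramekin on blue at (180,445), with the shaker untouched at (313,455). The spoon is out of view, so I'll look there and measure all four.

```bash
python3 - <<'E'
from pp import *
movep([.53,.30,.405],Rdown(0)); im,P=cloud("wrist"); cv2.imwrite("pics/f3.png",im[:,:,::-1]); np.save("f3.npy",P)
def sel(P,c,r,lo,hi): return P[(np.hypot(P[...,0]-c[0],P[...,1]-c[1])<r)&(P[...,2]>lo)&(P[...,2]<hi)][:,:2]
f1,f2=np.load("f1.npy"),np.load("f2.npy")
q=sel(f2,(.6154,.06),.045,.055,.065); print("egg",rect(q)[:2],circ(q))
q=sel(f2,(.4497,-.0593),.05,.041,.052); print("ram",rect(q)[:2],circ(q))
q=sel(f1,(.4555,.2415),.06,.008,.078); print("pot",rect(q)); q=sel(f1,(.4555,.2415),.06,.05,.057); print("pot top",rect(q)); q=sel(f1,(.4555,.2415),.06,.066,.078); print("lid",rect(q)[:2])
q=sel(P,(.5256,.3875),.1,.0065,.018); c,wh,a=rect(q); print("spoon",len(q),c,wh,a)
u=np.array([np.cos(a),np.sin(a)]); s=(q-c)@u
for b,h in((q[s>.035],q[s<.02]),(q[s<-.035],q[s>-.02])):
    v=cv2.fitLine(h.astype(np.float32),cv2.DIST_HUBER,0,.001,.001).ravel(); print(" handle yaw",np.arctan2(v[1],v[0]),"bowl",rect(b)[:2],"origin",rect(b)[0]-.054*u)
for n,m in(("spoon_pad","wrist"),("pot_pad","wrist")):
    for r in regions_of(n,m)[:1]:
        w=P[r["pixels"]]; w=w[(w[:,2]>.0)&(w[:,2]<.03)]; print(n,r["p"],rect(w[:,:2]))
print(get_clock())
E
```

```text
egg (array([0.6152, 0.0587]), (49.89048385620117, 48.15248107910156)) (array([0.6149, 0.0591]), np.float64(0.022913812655007616))
ram (array([ 0.4493, -0.0576]), (60.76051330566406, 60.74327850341797)) (array([ 0.4496, -0.0575]), np.float64(0.028611117662555773))
pot (array([0.4551, 0.2408]), (56.045249938964844, 55.917510986328125), np.float64(-0.18912252059921406))
pot top (array([0.4552, 0.241 ]), (55.758121490478516, 55.67512512207031), np.float64(-0.1917891437987104))
lid (array([0.4554, 0.2409]), (48.71051025390625, 48.39794921875))
spoon 1170 [0.5264 0.3944] (141.74859619140625, 33.85784912109375) -0.22649532596656852
 handle yaw -0.14522174 bowl (array([0.5797, 0.3808]), (30.627424240112305, 30.404579162597656)) origin [0.5271 0.393 ]
 handle yaw -0.13372648 bowl (array([0.4716, 0.4009]), (33.73681640625, 32.3790168762207)) origin [0.4189 0.413 ]
spoon_pad 0.94 (array([0.5255, 0.3874]), (171.96376037597656, 59.98672103881836), np.float64(-0.15054836326412482))
pot_pad 0.75 (array([0.4563, 0.243 ]), (83.76779174804688, 81.6497802734375), np.float64(-0.1959037276828828))
51.25
```

View pics/f3.png

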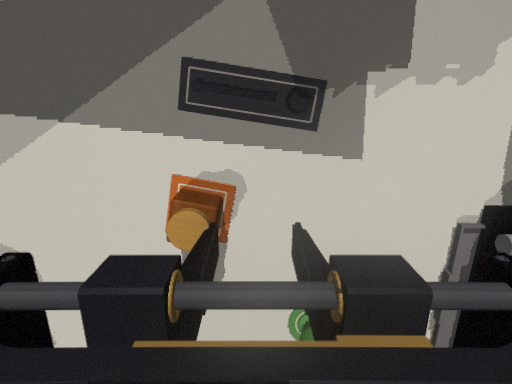

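The spoon lies inside the oblong outline on the grey pad, (195,85) to (297,100), with its bowl within 2 mm of where it should be. All four fits are well within tolerance and the arm is clear, so I'm handing in.

```bash
python3 - <<'E'
from plant import *
job_done(); print(get_clock())
E
```

```text
the job is handed in; nothing more can be done
the job is handed in; nothing more can be done
```

The breakfast flap is laid and the job is handed in, at about 51 s of the 112 s allowed. I placed the egg cup, pot and ramekin on their own pads and laid the dark steel teaspoon along the grey pad. I left the red spoon alone.

Last wrist-camera checks (limits are 12 mm from centre and 0.22 rad):

| Thing | Offset from pad centre | Angle off its pad |
|---|---|---|
| Egg cup | about 1 mm | – |
| Ramekin | about 2 mm | – |
| Pot | about 1 to 2 mm | under 0.01 rad |
| Teaspoon | about 1 to 2 mm (from its bowl and handle angle) | under 0.01 rad |

- **Heights and tilt:** each placing stopped on contact, with the thing's base 2 to 3 mm above the flap, matching the pads' 3 mm thickness. I did not measure tilt directly.
- **Bystanders:** the salt shaker stood untouched in the last pictures. I did not measure the coffee cup again; it was last seen standing upright, before I fetched the spoon.
- **Disagreements:**
  - The scene and side cameras read about 3 to 7 mm lower in y than the wrist camera. I trusted the wrist camera because its views at two yaws agreed to about 1 mm.
  - A plain outline fit of the spoon read −0.23 rad, but it is skewed by the bowl. The handle itself lies at −0.145 against the pad's −0.150.
  - The contact guard tripped during the spoon pick, probably fingertips brushing the worktop. The grip held, with a steady opening of about 8.6 mm for the 9 mm handle.

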